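# Dial the strongbox lock open and hold up its shackle

## Task

Unlock the little strongbox on the bench: turn the black dial clockwise, click by click, until its white pointer rests in the notch at the green mark, then let go of it. Then take the steel shackle by its top bar, pull it straight up out of the lock and finish while holding it there: upright, still, over the lock, with its feet well clear of the case (5 cm or more). Leave the dial on the mark and do not disturb the vial, the bottle or the brass weight standing around.

Things in the scene. Friction and masses are not known exactly. Their poses are not given: they have to be found in the camera images.
- lock: Fixed strongbox, 182 x 124 mm: an aluminium-topped lock case (x from -64 to 74 mm, y from -62 to 62 mm, flat top at z = 33 mm) and next to it a blue sample box (x from 75 to 118 mm, same height) whose steel hasp strap (24 mm wide, up to z = 37 mm) reaches over the case beneath the shackle. Origin: on the bench surface (z = 0), on the dial's axis; x points from the dial to the green mark and the shackle, z up.
- dial_grip (a point): Point on the dial's vertical axis, 57 mm over the bench and 24 mm over the case top: the height to grip. The dial is a black ribbed round knob, 36 mm in diameter, from 4 to 39 mm above the case top, on a flat steel skirt 52 mm in diameter, with a white pointer line on its top and skirt. The point turns with the dial: its x axis is the pointer.
- dial (a joint): Dial angle in rad, 0 when the pointer is in the notch at the green mark, growing anticlockwise seen from above; starts at about 1.0 to 2.1, stops at -0.7 and 2.7. A spring plunger makes a click notch every 0.524 rad (30 degrees) and it takes about 0.13 N m to leave one; let go, the dial settles in the nearest notch. The lock frees the shackle only in the notch at 0 (within about 0.1); in all other notches the shackle lifts about 3 mm and stops hard.
- mark (a point): Green mark, 13 x 7 mm, on the case top, 35.5 mm from the dial axis, on the shackle's side.
- seat (a point): Fixed point on the case top (33 mm over the bench) midway between the shackle's two bores, 58 mm from the dial axis.
- shackle_bar (a point): Middle of the shackle's level top bar, the place to grip; 73 mm over the bench when closed. The shackle is a loose U of 10 mm round steel bar, 0.16 kg, 54 mm wide; its bar runs along this point's y axis (24 mm straight), its x axis lies across the bar (parallel to the lock's x when closed), z up. The legs stand in two vertical bores with about 1 mm of play.
- shackle_foot (a point): Bottom end of the shackle's latched leg (both legs are equally long), 69 mm below the bar's middle and 22 mm to its +y side; 4 mm over the bench when closed. It carries a small side lug towards the dial; it is out of the case after 29 mm of lift.
- vial_3: Glass sample vial, 22 mm across, 50 mm high, standing by the lock's +y side. Origin at its underside. Bystander.
- bottle_diio: Brown reagent bottle, 34 mm across, 70 mm high, standing by the lock's -y side. Origin at its underside. Bystander.
- weight_1: Brass check weight, 28 mm across, 26 mm high, standing by the lock case's -y side. Origin at its underside. Bystander.
Things that resemble listed ones, but are neither listed nor needed, are in the scene too. Of the things like the part that bears shackle_bar, leave any that is purple; of the rest the larger one is meant.

How it is judged:
On the way, in this order (a step that is already met when the one before it is completed fails the run):
1. the dial rests in the notch at the green mark, let go, with the shackle still down (value of joint dial between -0.1 and 0.1 rad and contact force between the fingers and dial below 0.2 N and height (world z) of shackle_foot below 0.015 m), for 0.2 s.
2. the shackle is pulled out of its bores (height (world z) of shackle_foot above 0.04 m and contact force between the fingers and shackle above 1 N), for 0.1 s.
At the end, for the whole second after the job is handed in: Fingers hold the shackle clear of the lock: foot 45 mm or more above the case top, within 60 mm of over its bores, upright within 0.3 rad, still; dial within 0.12 rad of the green mark; vial, bottle and weight within 25 mm of their starts (height (world z) of shackle_foot above 0.078 m and horizontal distance between shackle_bar and seat below 0.06 m and angle between shackle_bar's own z axis and vertical below 0.3 rad and linear speed of shackle below 0.03 m/s and contact force between the fingers and shackle above 1 N and contact force between shackle and lock below 0.2 N and value of joint dial between -0.12 and 0.12 rad and distance of each of vial_3, bottle_diio, weight_1 from where it was at the start of the episode below 0.025 m); the arm keeps its last pose, push and grip.
It fails at once if a bystander is knocked away or over (distance of any of vial_3, bottle_diio, weight_1 from where it was at the start of the episode above 0.03 m or angle between any of vial_3, bottle_diio, weight_1's own z axis and vertical above 0.5 rad).
It also fails if it takes over 51 s, if anything falls off the work surface, if the arm or the gripper's body presses on something with over 40 N, if the wrist force passes 120 N, or if a joint passes its speed limit or range.

## Robot

A 6-joint arm with a two-finger parallel gripper is mounted at the origin on a cart in front of the work surface, level with it; the furniture and walls round the work are solid. World frame = base frame: x ahead of the robot, y to its left, z up, the work surface at z = 0. Lengths are in m, angles in rad, forces in N, time in s.
With the tool pointing down it reaches from about 0.3 to 0.775 m from the base axis. Payload 14.6 kg.
Tool frame: the origin (TCP) lies at the very end of the fingers, on their centre line; the grasp point (between the pads) lies 19 mm behind it; y points along the fingers, z is the direction in which the jaws open and shut, and the axes are right-handed (so a half turn about y gives the same grasp; the last joint's range is limited). The gripper opens to 94 mm and grips with 3 to 60 N. Pads are 16 mm wide; open, the fingers measure 119 mm over their backs; the gripper's body (75 mm by 177 mm) begins 78 mm behind the grasp point.
Start: joints at [-1.27, 0.3, 1.521, -0, 1.321, -0.067], TCP at [0.198, -0.513, 0.205] pointing down, gripper open.
Joint ranges: [-3.03, 3.03], [-0.79, 2.21], [0.23, 2.52], [-1.04, 4.18], [0, 3.07], [-2.55, 2.55]. Speed limits (rad/s): [2.22, 2.22, 2.57, 3.14, 3.14, 3.14].

## Interface

Orientations are given as [roll, pitch, yaw] about the fixed x, y, z axes, in that order (R = Rz(yaw) Ry(pitch) Rx(roll)).
In Python, from station import get_obs, camera, job gives the robot as it stands.
- The arm moves only by the tool step_arm, never from a script. Its argument "targets" is a list of rows, each a list of 6 numbers: the shift along the tool's x, y, z in mm, then the turn, a rotation vector about the tool's x, y, z in degrees. In form: [[dx, dy, dz, rx, ry, rz], ...]. A call has 1 to 12 rows; each row shifts and turns the commanded pose from where the row before left it, along the tool's axes as they then stand; what a row does not reach is not made up. A row lasts 1/8 s, in which the tool goes at most 62.5 mm and 10.7 degrees, less where a joint would pass 70% of its speed; a pose out of reach is approached as far as the arm can. A call is refused whole if a number of a shift passes 62.5 or a number of a turn 10.7, either way. A call with a gripper value outside its range is refused whole. "gripper" is the opening, from -1 (shut) to 1 (fully open), set as the call begins (left out, the last holds). The fingers move at their own pace and stop on an object; "squeeze" is the grip in N (left out, the last holds). Time passes only in rows, so rows that do not move let the fingers close. It gives the time, the measured TCP pose, the force and the opening at its end, in the units of the state.
- get_obs(): the state, without advancing time (a new reading comes with each control period).
- camera(name): name is "scene" or "top"; returns a dict with "pixels" (384x512x3 uint8, red, green, blue), "intrinsics" (3x3 intrinsics, pixels), "R" (3x3) and "t" (3): a world point X has camera coordinates R X + t. Camera axes: x right, y down, z forward; pixel columns grow to the right and rows downward; lengths in m; the calibration is good to about 2 mm. A picture is of the moment at which its call begins. There is no depth.
- job.hand_in(): hands the job in, once; it reports no verdict.
The state is a dict: "time_s": time; "qpos": joint angles; "joint_vel": joint speeds; "tau": joint torques, N m; "ee_pos": TCP position; "eef_rot": TCP orientation; "force": force on the tool from outside, world axes, zero at the start; "moment": the same for the moment, N m; "grip_width": finger opening in m.
Only numpy, scipy, OpenCV 4.12 (cv2) and the standard library are available. Lean on these libraries where they do the work, as an engineer would, in place of code of your own. Each camera call takes 0.05 s, during which the arm holds its last target.

## Working session

There is one attempt and no reset: what is moved stays moved. The work goes in short steps, Python scripts to look and compute and a tool call to move; the robot and the scene stay as the last step left them, time stands still between calls to the robot, and variables do not carry over. Pictures are saved under pics/ and viewed, and the job is handed in when it is done.

Besides the shell and the picture viewer there is one more tool, called by a JSON object that holds its "op" and its "data". step_arm: Moves the arm, as the interface text tells. Its arguments: {"type":"object","properties":{"targets":{"type":"array","items":{"type":"array","items":{"type":"number"}}},"gripper":{"type":"number"},"squeeze":{"type":"number"}},"required":["targets"]}

```bash
mkdir -p pics; ls; python3 - <<'E'
from station import get_obs, camera
import cv2,numpy as np,pickle
o=get_obs();print(o)
for n in("scene","top"):
    c=camera(n);cv2.imwrite(f"pics/{n}0.png",c["pixels"][:,:,::-1]);pickle.dump(c,open(f"{n}0.pkl","wb"));print(c["intrinsics"],c["R"],c["t"])
E
```

```text
pics
{'time_s': 0.0, 'qpos': array([-1.26961914e+00,  3.00472474e-01,  1.52156645e+00, -1.73231286e-05,
        1.32067504e+00, -6.65997359e-02]), 'joint_vel': array([-0.000569  , -0.00014067,  0.00011533,  0.00063756,  0.00174401,
       -0.0002369 ]), 'tau': array([-8.55256494e-04, -5.31812525e+01, -3.52735126e+01,  7.08008185e-02,
        2.44121393e-02, -9.45766601e-05]), 'ee_pos': array([ 0.19766669, -0.5129837 ,  0.20489176]), 'eef_rot': array([-1.57191626e+00,  5.78813804e-05, -2.77381146e+00]), 'force': array([-0.56886216,  0.03500339,  0.09066071]), 'moment': array([ 0.02748632,  0.01318401, -0.0116753 ]), 'grip_width': 0.09428317318187703}
[[479.97185076   0.         253.84611313]
 [  0.         479.97185076 197.1268478 ]
 [  0.           0.           1.        ]] [[ 0.7871099  -0.61678581 -0.0057689 ]
 [-0.25915982 -0.32221017 -0.91050359]
 [ 0.5597269   0.71816146 -0.41346091]] [-0.42461979  0.14322352  1.05120023]
[[400.8516966    0.         254.64304852]
 [  0.         400.8516966  198.31993046]
 [  0.           0.           1.        ]] [[-0.02836343 -0.99957459  0.00679378]
 [-0.99273813  0.02737328 -0.11713973]
 [ 0.11690393 -0.01006693 -0.9930922 ]] [-0.11316557  0.48221707  0.94091394]
```

View pics/scene0.png

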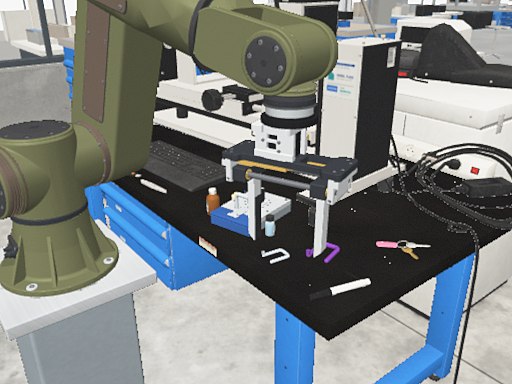

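View pics/top0.png

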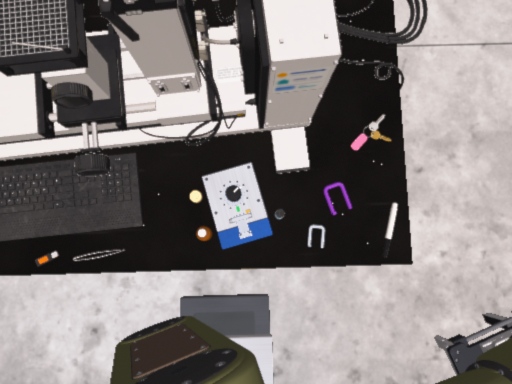

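```bash
python3 - <<'E'
import cv2
a=cv2.imread("pics/top0.png")[150:260,180:360];cv2.imwrite("pics/topc.png",cv2.resize(a,(792,484),interpolation=cv2.INTER_CUBIC))
a=cv2.imread("pics/top0.png")[155:255,190:290];cv2.imwrite("pics/topd.png",cv2.resize(a,(600,600),interpolation=cv2.INTER_CUBIC))
a=cv2.imread("pics/scene0.png")[170:280,190:360];cv2.imwrite("pics/scenec.png",cv2.resize(a,None,fx=4.5,fy=4.5,interpolation=cv2.INTER_CUBIC))
E
```

```text
(no output)
```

View pics/topc.png

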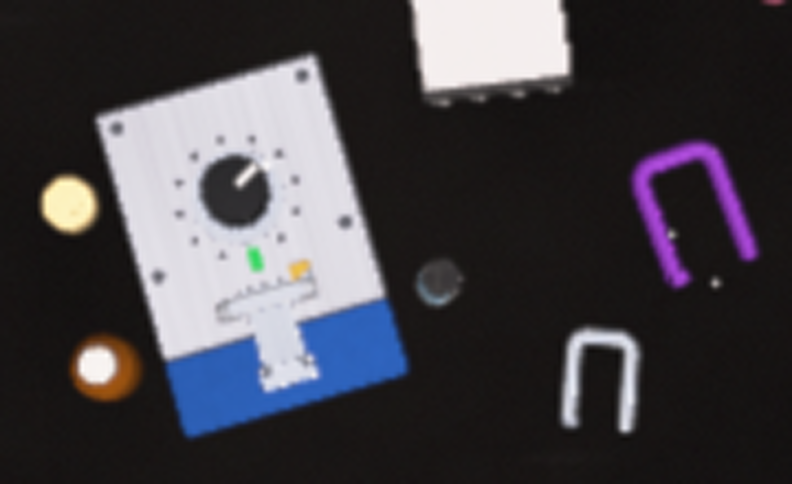

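View pics/topd.png

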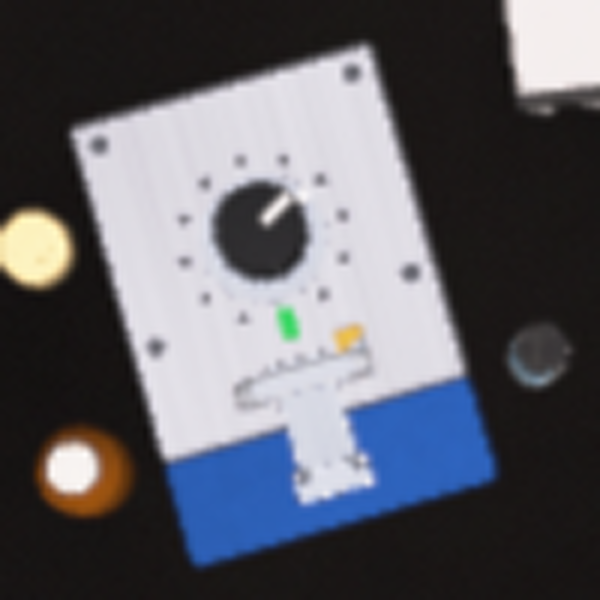

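View pics/scenec.png

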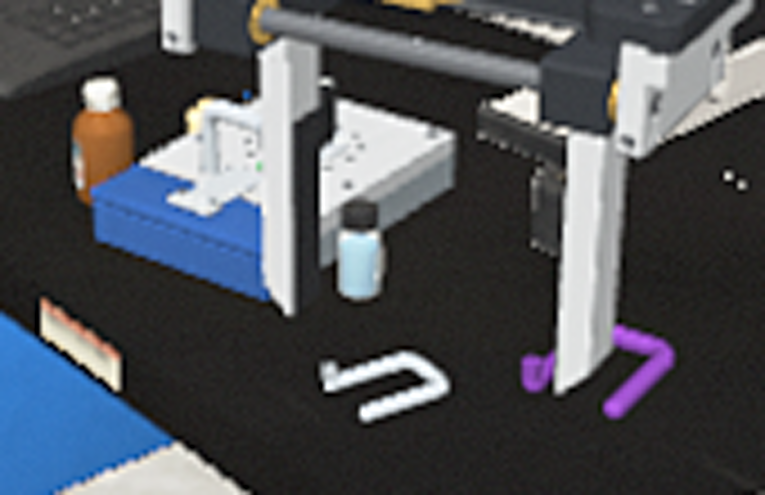

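```bash
cat > h.py <<'E'
import numpy as np,pickle
from scipy.optimize import least_squares
def proj(c,X):
    p=np.atleast_2d(X)@c["R"].T+c["t"];q=p@c["intrinsics"].T;return q[:,:2]/q[:,2:]
def unproj(c,uv,z):
    d=c["R"].T@np.linalg.solve(c["intrinsics"],[uv[0],uv[1],1]);o=-c["R"].T@c["t"];return o+d*(z-o[2])/d[2]
def lockT(p,L):
    L=np.atleast_2d(np.array(L,float))/1000;a=p[2];R=np.array([[np.cos(a),-np.sin(a),0],[np.sin(a),np.cos(a),0],[0,0,1]]);return L@R.T+[p[0],p[1],0]
E
python3 - <<'E'
from h import *
import cv2
t=pickle.load(open("top0.pkl","rb"));s=pickle.load(open("scene0.pkl","rb"))
L=[(-64,-62,33),(-64,62,33),(118,62,33),(118,-62,33),(0,0,72),(35.5,0,33)]
uv=np.array([(72,128),(372,43),(497,478),(195,568),(260,231),(289,323)])/6+[190,155]-0.4
f=lambda p:(proj(t,lockT(p,L))-uv).ravel()
r=least_squares(f,[0.5,0,np.pi]);print(r.x,np.degrees(r.x[2]),f(r.x).round(2))
p=r.x;np.save("lock.npy",p)
# overlay in scene & top
for n,c in(("scene",s),("top",t)):
    im=c["pixels"][:,:,::-1].copy();k=4
    x0,y0,x1,y1=(190,170,340,280) if n=="scene" else (185,150,295,260)
    im=cv2.resize(im[y0:y1,x0:x1],None,fx=k,fy=k,interpolation=cv2.INTER_CUBIC)
    for i,P in enumerate(L+[(58,0,73),(58,22,73),(58,-22,73)]):
        q=(proj(c,lockT(p,P))[0]+0.5-[x0,y0])*k;cv2.circle(im,tuple(int(v) for v in q),4,(0,0,255) if i<6 else (255,0,255),1)
    cv2.imwrite(f"pics/ov_{n}.png",im)
# pointer: crop d pts
a=unproj(t,np.array((298,192))/6+[190,155]-.4,.060);b=unproj(t,np.array((264,220))/6+[190,155]-.4,.072)
ce=lockT(p,(0,0,0))[0]
b2=unproj(t,np.array((293,194))/6+[190,155]-.4,.072)
print(ce,b,b2,"dial angle",np.arctan2(*(b2-b)[[1,0]])-p[2],np.arctan2(*(b2-ce)[[1,0]])-p[2], 'seat',lockT(p,(58,0,73)))
for n,q,z in(("vial",(541,352),.05),("bottle",(73,467),.07),("weight",(37,247),.026)):print(n,unproj(t,np.array(q)/6+[190,155]-.4,z))
E
```

```text
[ 0.48923783 -0.07658454  3.39517333] 194.52910242330225 [ 0.34  0.33 -0.46  0.57 -0.12  0.16  0.08 -0.24  0.1  -0.83  0.05  0.07]
[ 0.48923783 -0.07658454  0.        ] [ 0.49154149 -0.07795313  0.072     ] [ 0.50136446 -0.08937091  0.072     ] dial angle -4.2555139018115185 -4.207047480285599 seat [[ 0.43309265 -0.0911351   0.073     ]]
vial [ 0.43928118 -0.18455919  0.05      ]
bottle [ 0.39870615 -0.00290157  0.07      ]
weight [0.4893531  0.01592438 0.026     ]
```

View pics/ov_scene.png

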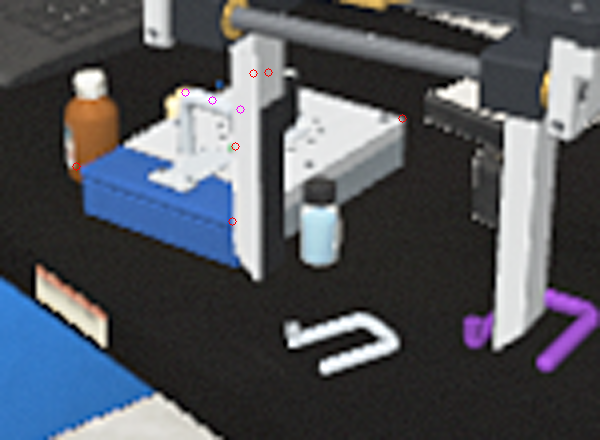

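View pics/ov_top.png

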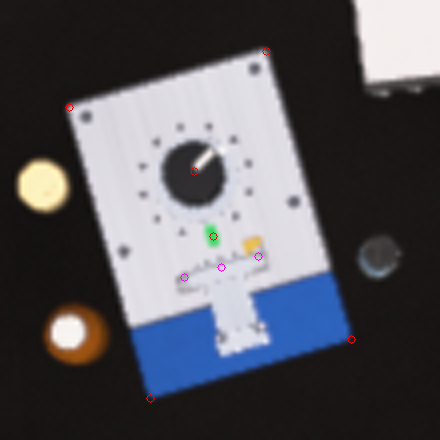

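```bash
python3 - <<'E'
from h import *
t=pickle.load(open("top0.pkl","rb"));s=pickle.load(open("scene0.pkl","rb"));p=np.load("lock.npy")
for z in(0,.05,.1,.15,.2,.25):
    for q in((277,171),(308,168)):
        X=unproj(t,q,z);print(z,X[:2].round(3),np.hypot(*(X[:2]-p[:2])).round(3),proj(s,X)[0].round(0),end=' | ')
    print()
# joint fit
L=np.array([(-64,-62,33),(-64,62,33),(118,62,33),(118,-62,33),(0,0,72),(35.5,0,33)])
uv=np.array([(72,128),(372,43),(497,478),(195,568),(260,231),(289,323)])/6+[190,155]-0.4
Ls=np.array([(118,-62,33),(118,-62,0),(-64,62,33)]);us=np.array([(83,178),(84,214),(405,121)])/4+[190,170]-.4
f=lambda p:np.r_[(proj(t,lockT(p,L))-uv).ravel(),(proj(s,lockT(p,Ls))-us).ravel()]
r=least_squares(f,p);print(r.x,f(r.x).round(2))
E
```

```text
0 [ 0.55  -0.185] 0.124 [302. 221.] | 0 [ 0.555 -0.263] 0.198 [325. 232.] | 
0.05 [ 0.54  -0.182] 0.117 [299. 204.] | 0.05 [ 0.546 -0.256] 0.188 [322. 213.] | 
0.1 [ 0.531 -0.178] 0.11 [296. 186.] | 0.1 [ 0.536 -0.249] 0.178 [318. 194.] | 
0.15 [ 0.522 -0.175] 0.103 [292. 167.] | 0.15 [ 0.527 -0.241] 0.169 [313. 175.] | 
0.2 [ 0.513 -0.171] 0.098 [289. 148.] | 0.2 [ 0.517 -0.234] 0.16 [309. 154.] | 
0.25 [ 0.503 -0.168] 0.092 [286. 128.] | 0.25 [ 0.507 -0.226] 0.151 [305. 133.] | 
[ 0.48960624 -0.07746948  3.40199398] [ 0.58  0.39 -0.32  0.3   0.52 -0.27  0.83 -0.34  0.48 -1.    0.51 -0.12
 -1.21 -2.86 -0.88 -0.17 -0.53 -0.8 ]
```

{"op": "step_arm", "data": {"targets": [[-36,3,-25,0,0,0],[-36,3,-25,0,0,0],[-36,3,-25,0,0,0],[-36,3,-25,0,0,0],[-36,3,-25,0,0,0],[-36,3,-25,0,0,0],[-36,3,-25,0,0,0],[-36,3,-25,0,0,0],[-36,3,-25,0,0,0],[-36,3,-25,0,0,0],[-36,3,-25,0,0,0],[-33,3,-25,0,0,0]], "gripper": 0.06, "squeeze": 30}}

```text
time_s: 1.6
ee_pos: [0.4908, -0.0776, 0.1691]
eef_rot: [-1.571, -0.0, -2.774]
force: [-0.0, -0.7, 0.2]
grip_width: 0.0498
```

{"op": "step_arm", "data": {"targets": [[0,0,0,0,-10.3,0],[0,0,0,0,-10.3,0],[0,0,0,0,-10.3,0],[0,0,0,0,-10.3,0],[0,0,0,0,-10.3,0],[0,0,0,0,-10.3,0],[0,0,0,0,-10.3,0],[0,0,0,0,-10.3,0]]}}

```text
time_s: 2.6
ee_pos: [0.49, -0.079, 0.1692]
eef_rot: [-1.571, 0.0, -1.33]
force: [-0.3, 0.4, -0.4]
grip_width: 0.05
```

{"op": "step_arm", "data": {"targets": [[0,0,0,0,-10.3,0],[0,0,0,0,-10.3,0],[0,0,0,0,-10.3,0],[0,0,0,0,-10.3,0],[0,0,0,0,-10.3,0],[0,0,0,0,-10.3,0],[0,0,0,0,-10.3,0],[0,0,0,0,-10.3,0],[0,0,0,0,0,0]]}}

```text
time_s: 3.72
ee_pos: [0.4901, -0.079, 0.1692]
eef_rot: [-1.571, 0.0, 0.101]
force: [0.0, 0.4, -0.1]
grip_width: 0.0497
```

```bash
python3 - <<'E'
from station import get_obs, camera
import cv2,pickle
o=get_obs();print(o)
for n in("scene","top"):
    c=camera(n);cv2.imwrite(f"pics/{n}1.png",c["pixels"][:,:,::-1]);pickle.dump(c,open(f"{n}1.pkl","wb"))
E
python3 -c "
import cv2
a=cv2.imread('pics/scene1.png')[150:270,170:350];cv2.imwrite('pics/scene1c.png',cv2.resize(a,None,fx=4,fy=4,interpolation=cv2.INTER_CUBIC))"
```

```text
{'time_s': 3.725, 'qpos': array([-2.33590017e-01,  2.15411392e-01,  1.71492600e+00, -1.41155817e-05,
        1.21175865e+00, -1.90579115e+00]), 'joint_vel': array([-0.00095101, -0.00109505,  0.00063479,  0.00094123,  0.00053986,
        0.1056831 ]), 'tau': array([-5.04657844e-03, -4.66187167e+01, -3.36827838e+01, -4.91089351e-02,
        6.29750337e-02, -2.09551893e+00]), 'ee_pos': array([ 0.49005871, -0.07898327,  0.16922587]), 'eef_rot': array([-1.57064331e+00,  4.79748342e-04,  1.01409805e-01]), 'force': array([ 0.02042366,  0.38790061, -0.07809101]), 'moment': array([ 0.08849438, -0.18189515, -0.02797419]), 'grip_width': 0.04974744402068701}
```

View pics/scene1c.png

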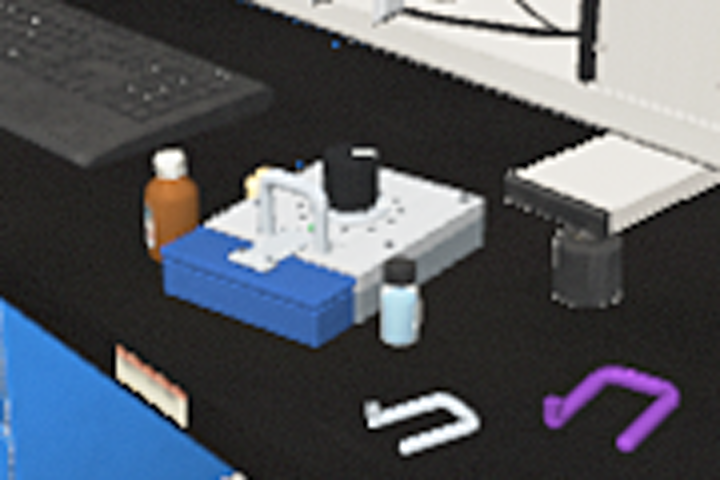

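View pics/scene1.png

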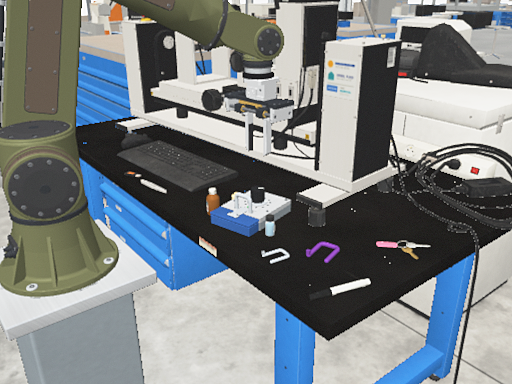

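```bash
python3 - <<'E'
from h import *
import cv2
t=pickle.load(open("top0.pkl","rb"));s=pickle.load(open("scene1.pkl","rb"));p=np.load("lock.npy")
im=s["pixels"][185:240,205:300,::-1];cv2.imwrite("pics/s1z.png",cv2.resize(im,None,fx=8,fy=8,interpolation=cv2.INTER_CUBIC))
L=np.array([(-64,-62,33),(-64,62,33),(118,62,33),(118,-62,33),(0,0,72),(35.5,0,33)])
uv=np.array([(72,128),(372,43),(497,478),(195,568),(260,231),(289,323)])/6+[190,155]-0.4
Ls=np.array([(118,-62,33),(118,-62,0),(-64,62,33),(118,62,0),(0,0,72)]);us=np.array([(162,242),(165,296),(487,202),(315,346),(351,152)])/4+[170,150]-.4
f=lambda p:np.r_[(proj(t,lockT(p,L))-uv).ravel(),(proj(s,lockT(p,Ls))-us).ravel()]
g=lambda p:(proj(s,lockT(p,Ls))-us).ravel()
r=least_squares(f,p);print(r.x,f(r.x).round(2));r2=least_squares(g,p);print(r2.x,g(r2.x).round(2))
E
```

```text
[ 0.49022661 -0.07728388  3.39489018] [ 0.63 -0.09 -0.17  0.17  0.15 -0.25  0.35 -0.68  0.39 -1.26  0.33 -0.35
 -0.92  0.9  -1.1  -0.93 -0.85 -1.04 -0.14  0.88 -0.22  0.05]
[ 0.49174813 -0.07875072  3.38402718] [-0.29  0.71 -0.47 -1.13  0.03 -0.85  0.14  0.87  0.6   0.08]
```

View pics/s1z.png

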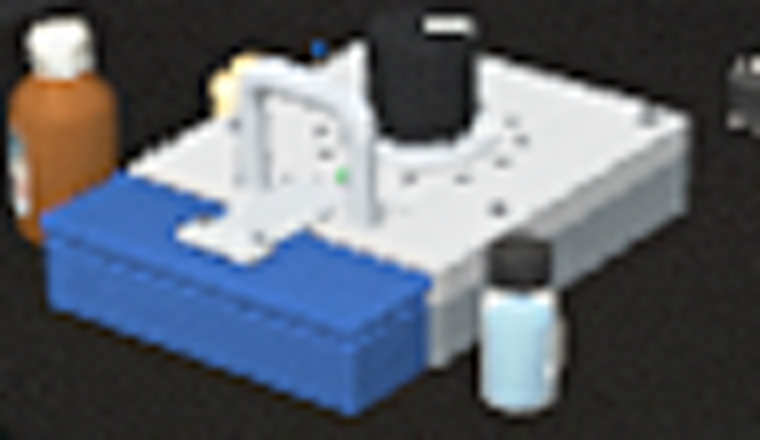

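{"op": "step_arm", "data": {"targets": [[0,15,1,0,0,0],[0,20,0,0,0,0],[0,20,0,0,0,0],[0,20,0,0,0,0],[0,20,0,0,0,0],[0,15,0,0,0,0],[0,9,0,0,0,0],[0,8,0,0,0,0],[0,2,0,0,0,0],[0,0,0,0,0,0]]}}

```text
time_s: 5.08
ee_pos: [0.4902, -0.0781, 0.0407]
eef_rot: [-1.571, -0.0, 0.102]
force: [-0.1, -0.5, -0.9]
grip_width: 0.0498
```

{"op": "step_arm", "data": {"targets": [[0,0,0,0,0,0],[0,0,0,0,0,0],[0,0,0,0,0,0],[0,0,0,0,0,0]], "gripper": -1, "squeeze": 6}}

```text
time_s: 5.58
ee_pos: [0.4901, -0.0767, 0.0408]
eef_rot: [-1.569, -0.0, 0.102]
force: [-1.1, 12.3, 3.5]
grip_width: 0.0359
```

```bash
cat > look.py <<'E'
import sys
from station import get_obs, camera
import cv2,pickle
k=sys.argv[1]
o=get_obs()
for a in("time_s","qpos","ee_pos","eef_rot","force","moment","grip_width"):print(a,o[a])
c=camera("scene");pickle.dump(c,open(f"scene{k}.pkl","wb"));t=camera("top");pickle.dump(t,open(f"top{k}.pkl","wb"))
a=cv2.resize(c["pixels"][170:250,200:300,::-1],None,fx=6,fy=6,interpolation=cv2.INTER_CUBIC)
cv2.imwrite(f"pics/s{k}.png",a)
b=cv2.resize(t["pixels"][155:255,190:290,::-1],None,fx=6,fy=6,interpolation=cv2.INTER_CUBIC)
cv2.imwrite(f"pics/t{k}.png",b)
E
python3 look.py 2
```

```text
time_s 5.575
qpos [-0.23019604  0.39170171  1.82458747  0.00247596  0.92579338 -1.90494911]
ee_pos [ 0.49009511 -0.0767123   0.0407534 ]
eef_rot [-1.56876676e+00 -1.84456993e-04  1.02467524e-01]
force [-1.0807282  12.33735101  3.49185314]
moment [2.38388112 0.02579898 0.01734814]
grip_width 0.03594335238017995
```

View pics/s2.png

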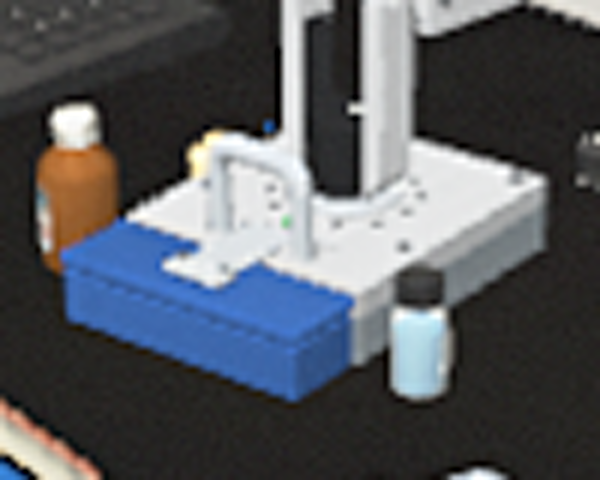

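{"op": "step_arm", "data": {"targets": [[0,0,1.4,0,0,0],[0,0,0,0,0,0],[0,0,0,0,0,0]], "gripper": -1, "squeeze": 30}}

```text
time_s: 6.05
ee_pos: [0.4901, -0.0766, 0.0407]
eef_rot: [-1.571, -0.0, 0.102]
force: [-2.6, 3.9, 5.8]
grip_width: 0.0355
```

{"op": "step_arm", "data": {"targets": [[0,0,0.3,0,6,0],[0,0,0,0,6,0],[0,0,0,0,6,0],[0,0,0,0,6,0],[0,0,0,0,6,0]]}}

```text
time_s: 6.68
ee_pos: [0.4901, -0.0769, 0.0407]
eef_rot: [-1.571, -0.001, -0.425]
force: [-2.2, -2.1, 5.4]
grip_width: 0.0353
```

```bash
python3 look.py 3
```

```text
time_s 6.675
qpos [-2.29093678e-01  3.91287364e-01  1.82528863e+00 -7.81043140e-04
  9.24387060e-01 -1.37471807e+00]
ee_pos [ 0.49007162 -0.07686994  0.04072456]
eef_rot [-1.57128551e+00 -7.38918817e-04 -4.24701514e-01]
force [-2.18513879 -2.05618187  5.4351244 ]
moment [-0.19419039  0.2046624   0.06641132]
grip_width 0.03530194037208391
```

View pics/s3.png

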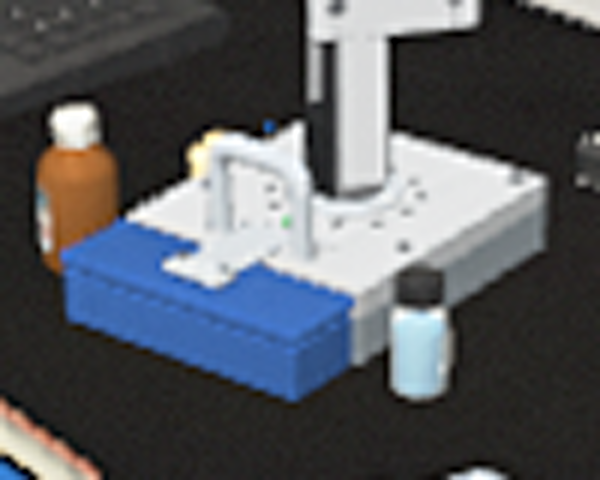

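View pics/t3.png

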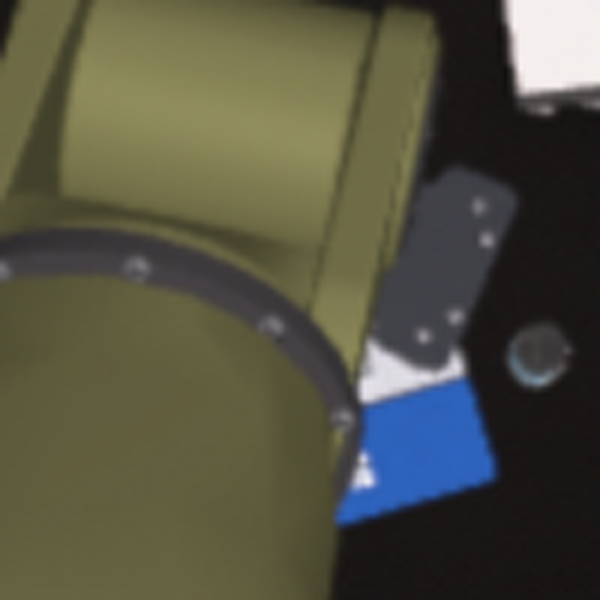

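{"op": "step_arm", "data": {"targets": [[0,0,0,0,6,0],[0,0,0,0,6,0],[0,0,0,0,6,0],[0,0,0,0,6,0],[0,0,0,0,6,0],[0,0,0,0,6,0],[0,0,0,0,6,0],[0,0,0,0,6,0]]}}

```text
time_s: 7.78
ee_pos: [0.4897, -0.0772, 0.0407]
eef_rot: [-1.572, -0.001, -1.262]
force: [-5.9, -5.3, 9.4]
grip_width: 0.0357
```

{"op": "step_arm", "data": {"targets": [[0,0,0,0,6,0],[0,0,0,0,6,0],[0,0,0,0,6,0],[0,0,0,0,6,0],[0,0,0,0,6,0],[0,0,0,0,6,0],[0,0,0,0,6,0],[0,0,0,0,0,0],[0,0,0,0,0,0]]}}

```text
time_s: 8.9
ee_pos: [0.4892, -0.0772, 0.0407]
eef_rot: [-1.572, -0.002, -1.992]
force: [-9.5, -5.3, 10.2]
grip_width: 0.0353
```

```bash
python3 look.py 4
```

```text
time_s 8.9
qpos [-0.22967215  0.390871    1.82599439 -0.00187596  0.92604485  0.19267999]
ee_pos [ 0.48921604 -0.07720725  0.04069603]
eef_rot [-1.57180353e+00 -1.72261883e-03 -1.99201916e+00]
force [-9.4967633  -5.32366608 10.23612371]
moment [-0.9947865   1.55167678 -0.09032326]
grip_width 0.03526384802188462
```

View pics/s4.png

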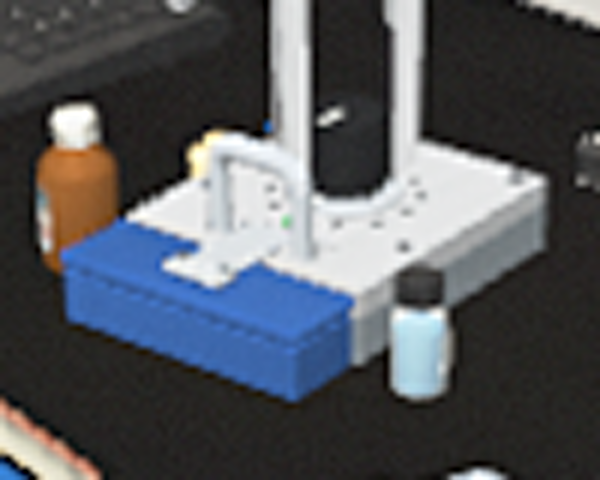

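```bash
python3 - <<'E'
from h import *
s=pickle.load(open("scene4.pkl","rb"))
P=[unproj(s,np.array(q)/6+[200,170]-.4,.072) for q in((344,110),(319,124))]
d=P[1]-P[0];print(P,np.degrees(np.arctan2(d[1],d[0])-3.395)%360)
E
```

```text
[array([ 0.48869342, -0.07838535,  0.072     ]), array([ 0.47106578, -0.08349626,  0.072     ])] 1.649673233145279
```

{"op": "step_arm", "data": {"targets": [[0,0,0,0,0,0],[0,0,0,0,0,0],[0,0,0,0,0,0],[0,0,0,0,0,0]], "gripper": 0.06}}

```text
time_s: 9.5
ee_pos: [0.49, -0.0763, 0.0404]
eef_rot: [-1.571, 0.0, -1.992]
force: [0.4, 0.5, -0.6]
grip_width: 0.0499
```

```bash
python3 look.py 5
```

```text
time_s 9.5
qpos [-2.28378250e-01  3.91745078e-01  1.82558882e+00  1.17387975e-05
  9.24243176e-01  1.92602041e-01]
ee_pos [ 0.48995515 -0.07630366  0.04039824]
eef_rot [-1.57078283e+00  1.21783190e-05 -1.99178369e+00]
force [ 0.39251969  0.50605254 -0.55966276]
moment [ 0.00091477 -0.00595694 -0.06561435]
grip_width 0.04991976245967897
```

View pics/s5.png

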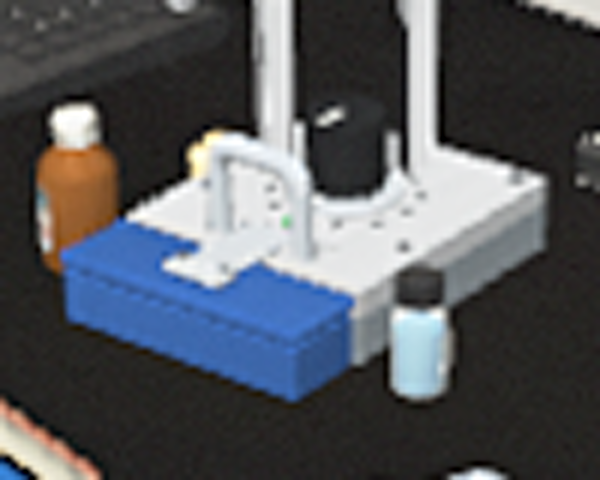

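{"op": "step_arm", "data": {"targets": [[0,-5,0,0,0,0],[0,-20,0,0,0,0],[0,-30,0,0,0,0],[0,-30,0,0,0,0],[0,-5,0,0,-9.6,0],[0,0,0,0,-9.6,0],[0,0,0,0,-9.6,0],[0,0,0,0,-9.8,0],[0,0,-18,0,0,0],[0,0,-20,0,0,0],[0,0,-20.6,0,0,0],[0,0,0,0,0,0]]}}

```text
time_s: 11.1
ee_pos: [0.4328, -0.0912, 0.1309]
eef_rot: [-1.57, -0.0, -1.319]
force: [0.6, -0.1, -0.2]
grip_width: 0.0496
```

```bash
python3 look.py 6
```

```text
time_s 11.1
qpos [-2.90488847e-01  1.42794990e-01  1.89899271e+00  2.62570352e-05
  1.09916449e+00 -5.42348707e-01]
ee_pos [ 0.43277663 -0.09116946  0.13093878]
eef_rot [-1.57023570e+00 -3.10530026e-04 -1.31894848e+00]
force [ 0.60491107 -0.05417717 -0.15539293]
moment [-0.01342092 -0.08574196 -0.01904478]
grip_width 0.04964735722803277
```

View pics/s6.png

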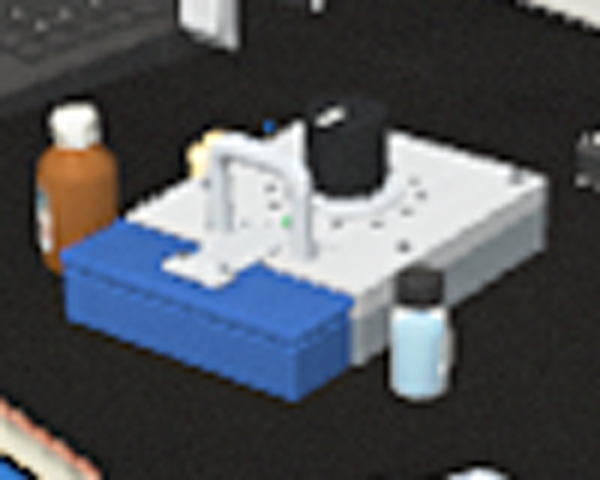

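{"op": "step_arm", "data": {"targets": [[0,0,0,0,0,0],[0,10,0,0,0,0],[0,15,0,0,0,0],[0,15,0,0,0,0],[0,12,0,0,0,0],[0,10,0,0,0,0],[0,10,0,0,0,0],[0,4,0,0,0,0],[0,0,0,0,0,0]], "gripper": -0.23}}

```text
time_s: 12.32
ee_pos: [0.4332, -0.091, 0.0543]
eef_rot: [-1.571, 0.0, -1.318]
force: [0.3, -0.2, 0.4]
grip_width: 0.036
```

{"op": "step_arm", "data": {"targets": [[0,0,0,0,0,0],[0,0,0,0,0,0],[0,0,0,0,0,0],[0,0,0,0,0,0],[0,0,0,0,0,0]], "gripper": -1, "squeeze": 8}}

```text
time_s: 12.95
ee_pos: [0.4333, -0.091, 0.0546]
eef_rot: [-1.571, -0.0, -1.318]
force: [-0.7, -0.3, 2.6]
grip_width: 0.0097
```

```bash
python3 look.py 7
```

```text
time_s 12.95
qpos [-2.89819435e-01  2.65725557e-01  1.96085863e+00  4.55966631e-05
  9.14750860e-01 -5.42410408e-01]
ee_pos [ 0.43326472 -0.09100352  0.05458223]
eef_rot [-1.57055704e+00 -1.02023535e-04 -1.31823318e+00]
force [-0.74615341 -0.26087958  2.57002593]
moment [ 0.06898164 -0.01444133  0.02836067]
grip_width 0.009719416205795294
```

View pics/s7.png

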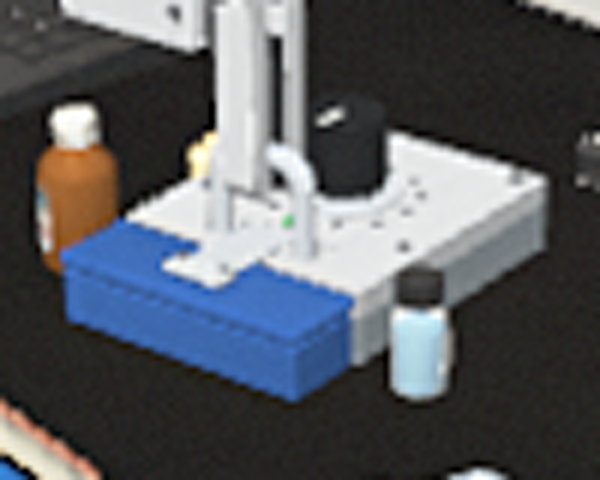

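Bar gripped at 10 mm, well centred, low side load. Tighten and lift gently past the latch height first.

{"op": "step_arm", "data": {"targets": [[0,0,0,0,0,0],[0,0,0,0,0,0],[0,-2,0,0,0,0],[0,-2,0,0,0,0],[0,-2,0,0,0,0],[0,0,0,0,0,0]], "squeeze": 30}}

```text
time_s: 13.8
ee_pos: [0.4332, -0.091, 0.0606]
eef_rot: [-1.571, -0.0, -1.318]
force: [0.1, -0.4, -0.8]
grip_width: 0.0093
```

{"op": "step_arm", "data": {"targets": [[0,-4,0,0,0,0],[0,-6,0,0,0,0],[0,-8,0,0,0,0],[0,-8,0,0,0,0],[0,-10,0,0,0,0],[0,-12,0,0,0,0],[0,-14,0,0,0,0],[0,-14,0,0,0,0],[0,-10,0,0,0,0],[0,-5,0,0,0,0],[0,0,0,0,0,0],[0,0,0,0,0,0]]}}

```text
time_s: 15.3
ee_pos: [0.433, -0.0909, 0.151]
eef_rot: [-1.571, 0.0, -1.318]
force: [-0.8, -0.2, -1.5]
grip_width: 0.0091
```

{"op": "step_arm", "data": {"targets": [[0,0,0,0,0,0],[0,0,0,0,0,0],[0,0,0,0,0,0],[0,0,0,0,0,0]]}}

```text
time_s: 15.8
ee_pos: [0.4332, -0.091, 0.1514]
eef_rot: [-1.571, 0.0, -1.318]
force: [-0.6, -0.2, -2.3]
grip_width: 0.0089
```

```bash
python3 look.py 8
```

```text
time_s 15.8
qpos [-2.89780158e-01  1.17038364e-01  1.87536857e+00 -1.84190922e-05
  1.14926029e+00 -5.42385337e-01]
ee_pos [ 0.43315594 -0.09096795  0.15141387]
eef_rot [-1.57086887e+00  2.40984679e-05 -1.31818361e+00]
force [-0.60352785 -0.15495725 -2.30328915]
moment [-0.00156448 -0.08129993  0.03067563]
grip_width 0.008920440564444493
```

View pics/s8.png

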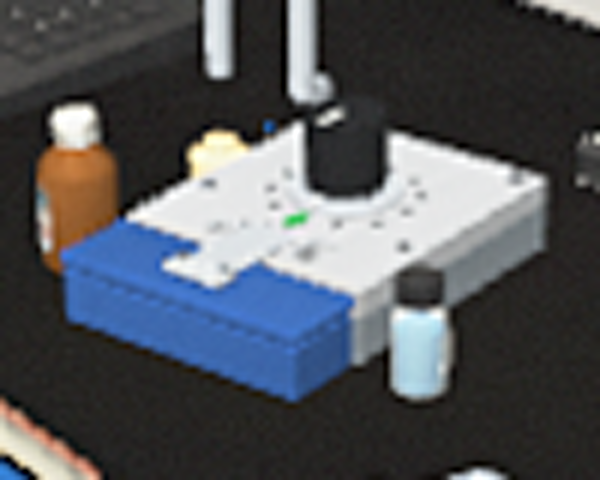

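{"op": "step_arm", "data": {"targets": [[0,0,0,0,0,0],[0,0,0,0,0,0],[0,0,0,0,0,0],[0,0,0,0,0,0],[0,0,0,0,0,0],[0,0,0,0,0,0],[0,0,0,0,0,0],[0,0,0,0,0,0]]}}

```text
time_s: 16.9
ee_pos: [0.4332, -0.091, 0.1514]
eef_rot: [-1.571, 0.0, -1.318]
force: [-0.1, 1.0, -1.3]
grip_width: 0.009
```

```bash
python3 look.py 9; python3 - <<'E'
from h import *
import cv2
s=pickle.load(open("scene9.pkl","rb"));p=np.load("lock.npy")
for z in(80,90,100):print(z,[((proj(s,lockT(p,(58,y,z)))[0]+.4-[200,170])*6).round() for y in(-22,22)])
im=s["pixels"][120:220,200:300,::-1];cv2.imwrite("pics/s9z.png",cv2.resize(im,None,fx=6,fy=6,interpolation=cv2.INTER_CUBIC))
E
```

```text
time_s 16.9
qpos [-2.89833857e-01  1.17020950e-01  1.87531433e+00  9.12651102e-06
  1.14925601e+00 -5.42360996e-01]
ee_pos [ 0.4331808  -0.09099299  0.15144279]
eef_rot [-1.57079086e+00  6.42835356e-06 -1.31827292e+00]
force [-0.05248427  0.97000259 -1.29117793]
moment [-0.06696509 -0.07901233 -0.0834161 ]
grip_width 0.008977016909626807
80 [array([217., 122.]), array([300., 148.])]
90 [array([217., 100.]), array([300., 126.])]
100 [array([216.,  78.]), array([299., 103.])]
```

View pics/s9z.png

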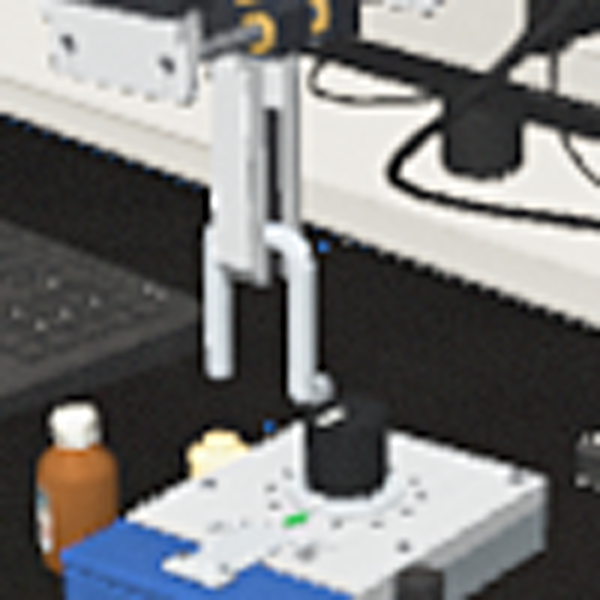

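Feet at z ≈ 100 mm, upright and steady; the grip is not slipping. The dial is on the mark. Handing in.

```bash
python3 -c "
from station import job
print(job.hand_in())"
```

```text
the job is handed in; nothing more can be done
None
```

The strongbox is unlocked and the shackle is held clear above it. I handed the job in at about 17 s of the 51 s allowed; `hand_in` reports no verdict.

**What I did:** I gripped the dial and turned it 120° clockwise (four clicks) to the green mark, then let go. I then gripped the steel shackle by its top bar and lifted it straight up about 97 mm. The standing shackle was the right one because the other steel one, lying loose, is smaller, and the third is purple.

**Last checks:**
- **Dial:** I measured the pointer about 2° from the mark just before letting go. It looked unchanged in every picture after that, including once the shackle was out.
- **Shackle:** It moved freely past the latch height with almost no force. The feet are about 100 mm above the bench (67 mm over the case), upright and over the bores. The grip held steady for more than a second, with about 9 mm between the fingers.
- **Bystanders:** The bottle and weight look unmoved in the last close-up. The vial is almost out of that view, but it looked unmoved about 1 s earlier, after the lift. I did not measure any of their positions again.

**What disagreed:** The two cameras put the lock about 3 mm apart. The finger contact on the dial matched the top camera, so I used that position. The dial grip was about 1 mm off centre, which gave up to about 12 N of side force while gripping and turning.

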